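# Put the hair clips away in their dishes by length

## Task

Put the three tortoiseshell hair clips away on the hall shelf, each in the white dish of its own length (longest clip in the longest dish, and so on), one at a time from the longest to the shortest. Set each one down gently, teeth down, flat on the dish's floor and lengthwise in it, without dropping it, and let go. Leave the pill box, the nail clipper and the hand mirror where they are.

Things in the scene. Friction and masses are not known exactly. Their poses are not given: they have to be found in the camera images.
- clip_long: the long one of three tortoiseshell acrylic claw hair clips that differ only in length (48, 74 and 100 mm): 100 mm long (its x), 24 mm wide (its y), body 24 mm high with upright flat sides that can be gripped across the width, two small thumb tabs at mid-length on top reaching 33 mm. Origin at the centre of its underside, z up; it lies teeth down. Loose, 12 to 45 g.
- clip_medium: the medium one of three tortoiseshell acrylic claw hair clips that differ only in length (48, 74 and 100 mm): 74 mm long (its x), 24 mm wide (its y), body 24 mm high with upright flat sides that can be gripped across the width, two small thumb tabs at mid-length on top reaching 33 mm. Origin at the centre of its underside, z up; it lies teeth down. Loose, 12 to 45 g.
- clip_short: the short one of three tortoiseshell acrylic claw hair clips that differ only in length (48, 74 and 100 mm): 48 mm long (its x), 24 mm wide (its y), body 24 mm high with upright flat sides that can be gripped across the width, two small thumb tabs at mid-length on top reaching 33 mm. Origin at the centre of its underside, z up; it lies teeth down. Loose, 12 to 45 g.
- tray_long: the long one of three white ceramic oblong ring dishes that differ only in length: outside 132 x 60 mm (x, y), inside 122 x 50 mm, inner floor 4 mm above the shelf, greyish glazed inside, upright 5 mm wall with its rim 8 mm above the shelf. Long way along its x, z up, origin at the centre of its underside. Fixed to the shelf.
- tray_medium: the medium one of three white ceramic oblong ring dishes that differ only in length: outside 106 x 60 mm (x, y), inside 96 x 50 mm, inner floor 4 mm above the shelf, greyish glazed inside, upright 5 mm wall with its rim 8 mm above the shelf. Long way along its x, z up, origin at the centre of its underside. Fixed to the shelf.
- tray_short: the short one of three white ceramic oblong ring dishes that differ only in length: outside 80 x 60 mm (x, y), inside 70 x 50 mm, inner floor 4 mm above the shelf, greyish glazed inside, upright 5 mm wall with its rim 8 mm above the shelf. Long way along its x, z up, origin at the centre of its underside. Fixed to the shelf.
- pill_box: green plastic flip-top pill box, shut, 62 x 42 x 21 mm (x, y, z), loose; origin at the centre of its underside. To be left alone.
- nail_clipper: steel nail clipper lying flat, 62 x 12 x 11 mm (x, y, z), loose; origin at the centre of its underside. To be left alone.
- mirror: chrome hand mirror lying face up, loose: disc of 100 mm diameter, 10 mm thick, with a 16 mm wide handle reaching to 155 mm from the disc's centre along its -x; origin under the disc's centre. To be left alone.
Things that resemble listed ones, but are neither listed nor needed, are in the scene too. What is shaped like the clip_long but grey or red is not meant.

How it is judged:
On the way, in this order (a step that is already met when the one before it is completed fails the run):
1. the long clip lies flat in the long dish, let go (x of clip_long in the frame of tray_long between -0.012 and 0.012 m and y of clip_long in the frame of tray_long between -0.015 and 0.015 m and z of clip_long in the frame of tray_long between 0.002 and 0.0058 m and angle between clip_long's own z axis and vertical below 0.1 rad and angle between the x axis of clip_long and the x axis of tray_long, either way round below 0.4 rad and contact force between the fingers and clip_long below 0.1 N and linear speed of clip_long below 0.03 m/s and angular speed of clip_long below 0.3 rad/s), for 0.2 s.
2. the medium clip lies flat in the medium dish, let go (x of clip_medium in the frame of tray_medium between -0.012 and 0.012 m and y of clip_medium in the frame of tray_medium between -0.015 and 0.015 m and z of clip_medium in the frame of tray_medium between 0.002 and 0.0058 m and angle between clip_medium's own z axis and vertical below 0.1 rad and angle between the x axis of clip_medium and the x axis of tray_medium, either way round below 0.4 rad and contact force between the fingers and clip_medium below 0.1 N and linear speed of clip_medium below 0.03 m/s and angular speed of clip_medium below 0.3 rad/s), for 0.2 s.
3. the short clip lies flat in the short dish, let go (x of clip_short in the frame of tray_short between -0.012 and 0.012 m and y of clip_short in the frame of tray_short between -0.015 and 0.015 m and z of clip_short in the frame of tray_short between 0.002 and 0.0058 m and angle between clip_short's own z axis and vertical below 0.1 rad and angle between the x axis of clip_short and the x axis of tray_short, either way round below 0.4 rad and contact force between the fingers and clip_short below 0.1 N and linear speed of clip_short below 0.03 m/s and angular speed of clip_short below 0.3 rad/s), for 0.2 s.
At the end, for the whole second after the job is handed in: Each clip lies teeth down (0.1 rad) on the floor (within 2 mm) of the dish of its length, centred within 12 mm lengthwise and 15 mm across, lengthwise within 0.4 rad, let go and at rest; put in longest to shortest (all of step 1 and all of step 2 and all of step 3); the robot touches nothing.
It fails at once if the pill box is moved more than 15 mm (distance of pill_box from where it was at the start of the episode above 0.015 m).
It fails at once if the nail clipper is moved more than 15 mm (distance of nail_clipper from where it was at the start of the episode above 0.015 m).
It fails at once if the mirror is moved more than 15 mm (distance of mirror from where it was at the start of the episode above 0.015 m).
It fails at once if a clip is dropped or thrown (over 0.5 m/s out of the fingers) ((linear speed of clip_long above 0.5 m/s and contact force between the fingers and clip_long below 0.05 N) or (linear speed of clip_medium above 0.5 m/s and contact force between the fingers and clip_medium below 0.05 N) or (linear speed of clip_short above 0.5 m/s and contact force between the fingers and clip_short below 0.05 N)).
It also fails if it takes over 80 s, if anything falls off the work surface, if the arm or the gripper's body presses on something with over 40 N, if the wrist force passes 120 N, or if a joint passes its speed limit or range.

## Robot

A 6-joint arm with a two-finger parallel gripper is mounted at the origin on the work surface. World frame = base frame: x ahead of the robot, y to its left, z up, the work surface at z = 0. Lengths are in m, angles in rad, forces in N, time in s.
With the tool pointing down it reaches from about 0.275 to 0.875 m from the base axis. Payload 12.5 kg.
Tool frame: the origin (TCP) lies on the centre line of the jaws, within the pads' length; the fingertips stand r.finger_overhang ahead of it and the grasp point (between the pads) lies 3 mm ahead of it (r.finger_overhang is the distance from the TCP to the fingertips, in m); z points along the fingers, y is the direction in which the jaws open and shut (so a half turn about z gives the same grasp; the last joint's range is limited). The gripper opens to 85 mm and grips with 20 to 120 N. Pads are 22 mm wide; open, the fingers measure 114 mm over their backs; the gripper's body (76 mm by 85 mm) begins 54 mm behind the grasp point. The pads swing forward as they close: fully open they stand 13 mm farther back than shut.
Start: joints at [-1.31, 0.351, 1.652, -0, 1.139, -0.085], TCP at [0.186, -0.517, 0.253] pointing down, gripper open.
Joint ranges: [-2.75, 2.75], [-0.79, 2.1], [0.01, 2.65], [-1.57, 4.71], [0.07, 3.14], [-2.87, 2.87]. Speed limits (rad/s): [2.22, 2.22, 2.79, 3.14, 3.14, 3.14].

## Interface

Orientations are given as a unit quaternion [x, y, z, w].
In Python, from cell import r, optics gives the robot as it stands. The module is installed in compiled form; this text tells all that it offers. Calls block until the motion is done:
- r.move_to(position, orientation): joint-space move of the TCP to a pose.
- r.move_linear(position, rot=None, vel=0.15): straight line of the TCP; rot=None keeps the orientation; vel is the mean speed in m/s.
- r.set_joints(angles): joint-space move.
- r.set_gripper(opening, squeeze=None): opening from 0.0 (shut) to 1.0 (fully open); squeeze is the grip in N (None keeps the last); returns when the fingers have stopped.
- r.sleep(seconds).
- r.inverse_kinematics(position, orientation): joint angles nearest the present ones, or None.
- optics.get_image(name): name is "scene" or "top"; returns a dict with "pixels" (420x560x3 uint8, red, green, blue), "depth" (420x560 float32, m along the optical axis (not along the pixel's ray), 0 where there is no reading), "fx", "fy", "cx", "cy" (pixels), "D" ([k1, k2, p1, p2, k3] as OpenCV has them; the pictures are not rectified), "camera_from_world" (4x4, takes a point from world to camera coordinates). Camera axes: x right, y down, z forward; pixel columns grow to the right and rows downward; lengths in m; the calibration is good to about 2 mm. A picture is of the moment at which its call begins.
A pose or a line that the arm cannot do raises r.PlanningError and nothing moves.
- r.hand_in(): hands the job in, once; it reports no verdict.
Readings, each from a call of its own:
- r.current_t(): time.
- r.current_q(): joint angles.
- r.current_qvel(): joint speeds.
- r.current_effort(): joint torques, N m.
- r.current_tool_pos(): TCP position.
- r.current_ee_rot(): TCP orientation.
- r.current_contact_force(): force on the tool from outside, world axes, zero at the start.
- r.current_torque(): the same for the moment, N m.
- r.current_opening(): opening from 0.0 (shut) to 1.0 (fully open).
Only numpy, scipy, OpenCV 4.12 (cv2) and the standard library are available. Lean on these libraries where they do the work, as an engineer would, in place of code of your own. Each camera call takes 0.05 s, during which the arm holds its last target. There are 200 camera calls.

## Working session

There is one attempt and no reset: what is moved stays moved. The work goes in short steps, each a Python script; the robot and the scene stay as the last script left them, time stands still between calls to the robot, and variables do not carry over. Pictures are saved under pics/ and viewed, about 12 in all and at most 16, crops included, and the job is handed in when it is done.

```bash
mkdir -p pics
cat > h.py <<'E'
from cell import r, optics
import numpy as np, cv2
def grab(n):
    im=optics.get_image(n); np.savez(f'{n}.npz',**im)
    return im
def load(n): return dict(np.load(f'{n}.npz'))
def K(im): return np.array([[im['fx'],0,im['cx']],[0,im['fy'],im['cy']],[0,0,1]],float)
def world(im,uv,z=None):
    "pixels -> world, on plane z or by depth"
    uv=np.array(uv,float).reshape(-1,2)
    n=cv2.undistortPoints(uv[:,None],K(im),im['D'])[:,0]
    T=np.linalg.inv(im['camera_from_world']); d=np.c_[n,np.ones(len(n))]
    if z is None: s=np.array([im['depth'][int(round(v)),int(round(u))] for u,v in uv])
    else: s=(z-T[2,3])/(d@T[:3,:3].T)[:,2]
    return (d*s[:,None])@T[:3,:3].T+T[:3,3]
def save(im,name,box=None,k=1):
    p=im['pixels']
    if box: p=p[box[1]:box[3],box[0]:box[2]]
    cv2.imwrite('pics/'+name,cv2.resize(p[:,:,::-1],None,fx=k,fy=k,interpolation=cv2.INTER_CUBIC))
E
python3 - <<'E'
from h import *
print(r.finger_overhang)
for n in('top','scene'):
    im=grab(n); save(im,n+'0.png'); print(n,np.linalg.inv(im['camera_from_world'])[:3].round(3).tolist(),im['fx'])
E
```

```text
0.022
top [[0.023, -0.997, 0.076, 0.404], [-0.999, -0.021, 0.028, 0.084], [-0.026, -0.077, -0.997, 1.071]] 459.8379340754122
scene [[0.883, 0.369, -0.29, 0.814], [0.469, -0.715, 0.519, -0.457], [-0.016, -0.595, -0.804, 0.905]] 395.4978120389414
```

View pics/top0.png

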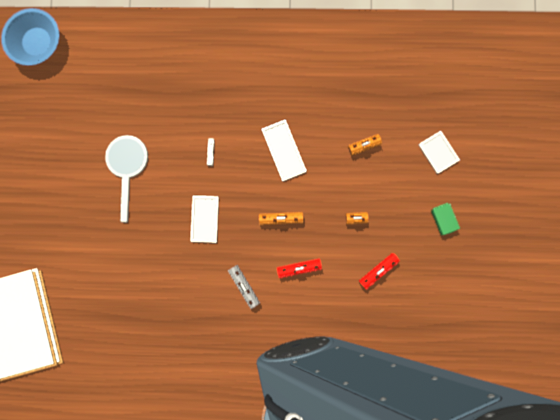

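View pics/scene0.png

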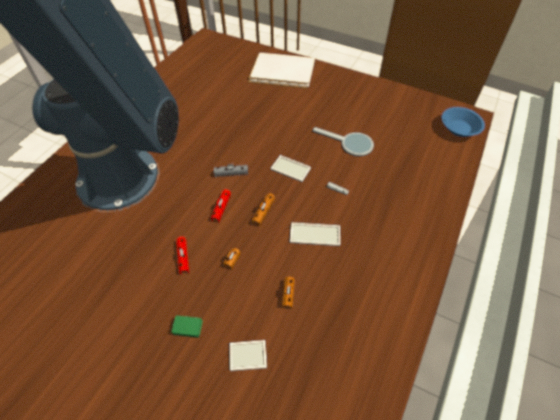

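The top picture shows three tortoiseshell clips: long at (281,218), medium at (365,145) and short at (358,218). The red and grey look-alikes at (300,269), (380,272) and (244,288) aren't meant. The dishes are long at (284,150), medium at (204,219) and short at (439,152). The scene view agrees. Next I'll measure them and confirm in a crop.

```bash
cat > m.py <<'E'
from h import *
def rect(P):
    (c,s,a)=cv2.minAreaRect((P[:,:2]*1000).astype(np.float32))
    a=a if s[0]>s[1] else a+90
    return np.array(c)/1000,sorted(s)[::-1],(a+90)%180-90
def seg(im):
    hsv=cv2.cvtColor(im['pixels'],cv2.COLOR_RGB2HSV); V,U=np.mgrid[:420,:560]
    out={}
    def at(name,uv,rad,mask,z):
        n,l,st,ce=cv2.connectedComponentsWithStats(mask.astype(np.uint8))
        m=(U-uv[0])**2+(V-uv[1])**2<rad**2
        ids=np.bincount(l[m&(l>0)]); k=ids.argmax()
        m=l==k
        P=world(im,np.c_[U[m],V[m]],z); D=world(im,np.c_[U[m],V[m]])
        c,s,a=rect(P); print(name,c.round(4),np.round(s,1),round(a,1),'z',np.percentile(D[:,2],[10,50,95]).round(3), 'depth c',D[:,:2].mean(0).round(4)); out[name]=(c,a)
    H,S,W=hsv[...,0],hsv[...,1],hsv[...,2]
    orange=(H>=10)&(H<=24)&(S>150)&(W>165)
    orange=cv2.morphologyEx(orange.astype(np.uint8),cv2.MORPH_CLOSE,np.ones((7,7)))
    white=(S<60)&(W>150)
    for n,uv in dict(cl=(281,218),cm=(365,145),cs=(358,218)).items(): at(n,uv,12,orange,.024)
    for n,uv in dict(tl=(284,150),tm=(204,219),ts=(439,152)).items(): at(n,uv,12,white,.008)
    return out
E
python3 - <<'E'
from m import *
im=load('top'); seg(im); save(im,'crop.png',(180,110,480,320),2.6)
E
```

```text
cl [0.4933 0.1012] [1325.8  955.1] -87.9 z [-0.002  0.     0.004] depth c [0.5054 0.1024]
cm [0.4933 0.1012] [1325.8  955.1] -87.9 z [-0.002  0.     0.004] depth c [0.5054 0.1024]
cs [0.4933 0.1012] [1325.8  955.1] -87.9 z [-0.002  0.     0.004] depth c [0.5054 0.1024]
tl [0.6221 0.0919] [135.6  61.7] 23.0 z [0.002 0.005 0.01 ] depth c [0.6217 0.0917]
tm [0.4565 0.2726] [107.4  61.2] -0.6 z [0.002 0.005 0.01 ] depth c [0.4564 0.2721]
ts [ 0.6238 -0.2687] [81.7 62.2] 32.6 z [0.002 0.005 0.01 ] depth c [ 0.6236 -0.2685]
```

View pics/crop.png

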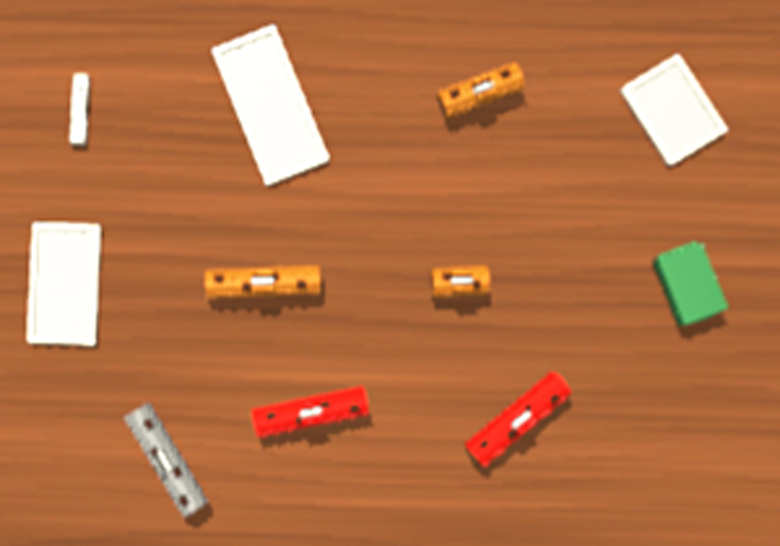

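The crop confirms the three brown-orange clips and the three dishes; the dish sizes come out right (within 4 mm). The clip mask leaked into the wood, so I'll segment the clips by height instead.

```bash
python3 - <<'E'
s=open('m.py').read()
a=s.index("    orange=(H"); b=s.index("    white=")
s=s[:a]+"""    P=world(im,np.c_[U.ravel(),V.ravel()])[:,2].reshape(U.shape)
    orange=(H>=8)&(H<=26)&(P>.014)&(P<.045)&(W>60)
    orange=cv2.morphologyEx(orange.astype(np.uint8),cv2.MORPH_CLOSE,np.ones((7,7)))
"""+s[b:]
open('m.py','w').write(s)
E
python3 - <<'E'
from m import *
seg(load('top'))
print(r.current_ee_rot(),r.current_opening())
E
```

```text
cl [0.4615 0.0952] [99.2 24.6] -85.9 z [0.018 0.023 0.031] depth c [0.4611 0.0948]
cm [ 0.636  -0.0953] [76.6 24.4] -68.1 z [0.018 0.023 0.032] depth c [ 0.6357 -0.095 ]
cs [ 0.4661 -0.0781] [47.8 24.7] -84.0 z [0.018 0.024 0.033] depth c [ 0.4655 -0.0766]
tl [0.6221 0.0919] [135.6  61.7] 23.0 z [0.002 0.005 0.01 ] depth c [0.6217 0.0917]
tm [0.4565 0.2726] [107.4  61.2] -0.6 z [0.002 0.005 0.01 ] depth c [0.4564 0.2721]
ts [ 0.6238 -0.2687] [81.7 62.2] 32.6 z [0.002 0.005 0.01 ] depth c [ 0.6236 -0.2685]
[ 9.85086478e-01  1.72059226e-01 -5.20755831e-05 -5.00727939e-04] 0.9983926986764995
```

```bash
cat > p.py <<'E'
from m import *
from scipy.spatial.transform import Rotation as R
OPEN=.62
def quat(xy,deg):
    y0=np.arctan2(xy[1],xy[0])+np.pi/2          # tool x yaw at joint 6 = 0
    a=np.radians(deg); d=(a-y0+np.pi/2)%np.pi-np.pi/2
    return (R.from_euler('z',y0+d)*R.from_euler('x',np.pi)).as_quat()
def st(t): print(t,'t',round(r.current_t(),2),'tcp',np.round(r.current_tool_pos(),4),'op',round(r.current_opening(),3),'F',np.round(r.current_contact_force(),1))
ZG=.0285
def pick(c,a,h=.12):
    q=quat(c,a); r.move_to([*c,h],q); r.set_gripper(OPEN,35)
    r.move_linear([*c,ZG],vel=.1); st('down')
    r.set_gripper(0.,35); st('gripped'); r.move_linear([*c,h],vel=.12); st('up')
def place(c,a,h=.12):
    q=quat(c,a); r.move_to([*c,h],q); r.move_linear([*c,ZG+.012],vel=.12); f0=r.current_contact_force()[2]; st('above')
    z=ZG+.0055; r.move_linear([*c,z],vel=.02)
    while z>ZG+.0032 and r.current_contact_force()[2]-f0<2:
        z-=.0005; r.move_linear([*c,z],vel=.02)
    st('set'); r.set_gripper(.5); st('open'); r.sleep(.2)
    r.move_linear([*c,h],vel=.12); r.sleep(.1)
E
cat > run.py <<'E'
import sys; from p import *
o=seg(load('top')); k=sys.argv[1]
pick(*o['c'+k]); im=grab('scene'); save(im,f'held_{k}.png',(130,60,430,300),2);
E
python3 run.py l
```

```text
cl [0.4615 0.0952] [99.2 24.6] -85.9 z [0.018 0.023 0.031] depth c [0.4611 0.0948]
cm [ 0.636  -0.0953] [76.6 24.4] -68.1 z [0.018 0.023 0.032] depth c [ 0.6357 -0.095 ]
cs [ 0.4661 -0.0781] [47.8 24.7] -84.0 z [0.018 0.024 0.033] depth c [ 0.4655 -0.0766]
tl [0.6221 0.0919] [135.6  61.7] 23.0 z [0.002 0.005 0.01 ] depth c [0.6217 0.0917]
tm [0.4565 0.2726] [107.4  61.2] -0.6 z [0.002 0.005 0.01 ] depth c [0.4564 0.2721]
ts [ 0.6238 -0.2687] [81.7 62.2] 32.6 z [0.002 0.005 0.01 ] depth c [ 0.6236 -0.2685]
down t 4.03 tcp [0.4619 0.0952 0.029 ] op 0.618 F [-0.  -0.2 -0.5]
gripped t 4.39 tcp [0.4619 0.0952 0.029 ] op 0.274 F [-0.6 -0.6  7.1]
up t 5.31 tcp [0.4612 0.0951 0.1195] op 0.272 F [ 0.5 -0.5 -0.1]
```

View pics/held_l.png

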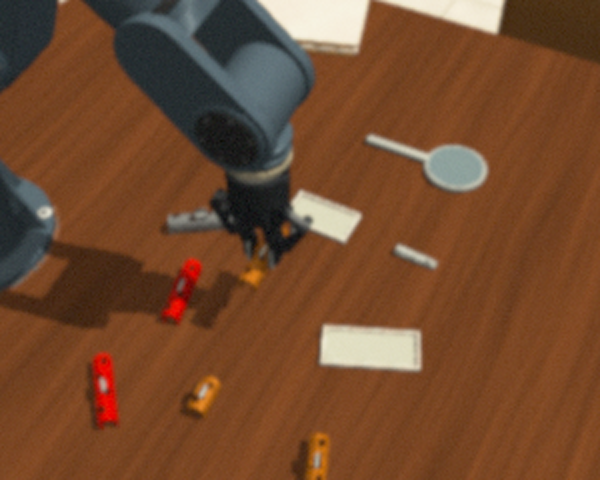

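The picture shows the clip held between the fingers at about (255,272), level, and clear of the table. The opening of 0.27 matches its 24 mm width. Now I'll place it and check.

```bash
cp top.npz top0.npz
python3 - <<'E'
from p import *
o=seg(load('top0')); place(*o['tl'])
im=grab('scene'); save(im,'pl_l.png',(180,140,430,320),3)
E
```

```text
cl [0.4615 0.0952] [99.2 24.6] -85.9 z [0.018 0.023 0.031] depth c [0.4611 0.0948]
cm [ 0.636  -0.0953] [76.6 24.4] -68.1 z [0.018 0.023 0.032] depth c [ 0.6357 -0.095 ]
cs [ 0.4661 -0.0781] [47.8 24.7] -84.0 z [0.018 0.024 0.033] depth c [ 0.4655 -0.0766]
tl [0.6221 0.0919] [135.6  61.7] 23.0 z [0.002 0.005 0.01 ] depth c [0.6217 0.0917]
tm [0.4565 0.2726] [107.4  61.2] -0.6 z [0.002 0.005 0.01 ] depth c [0.4564 0.2721]
ts [ 0.6238 -0.2687] [81.7 62.2] 32.6 z [0.002 0.005 0.01 ] depth c [ 0.6236 -0.2685]
above t 7.28 tcp [0.6226 0.092  0.0412] op 0.27 F [-0.6  0.4  0.9]
set t 8.5 tcp [0.6222 0.092  0.0331] op 0.269 F [-2.1 -0.1  7.1]
open t 8.82 tcp [0.622  0.0919 0.0323] op 0.5 F [0.2 0.  0.7]
```

View pics/pl_l.png

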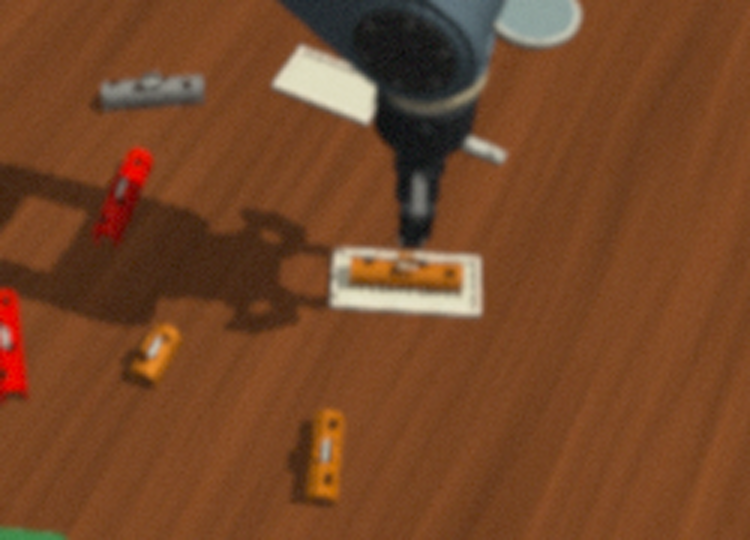

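The picture shows the long clip lying in the long dish at about (405,272), lengthwise and upright. I'll put numbers on it from the same picture, and continue with the medium clip only if they pass.

```bash
cat > chk.py <<'E'
from p import *
def chk(im,c,a,L):
    "clip pose in the dish frame from depth points"
    V,U=np.mgrid[:420,:560]; P=world(im,np.c_[U.ravel(),V.ravel()])
    hs=cv2.cvtColor(im['pixels'],cv2.COLOR_RGB2HSV).reshape(-1,3)
    q=(P[:,:2]-c)@R.from_euler('z',a,degrees=True).as_matrix()[:2,:2]
    m=(abs(q[:,0])<L/2)&(abs(q[:,1])<.025)&(P[:,2]>.021)&(P[:,2]<.034)&(hs[:,1]>120)
    cc,s,an=rect(q[m]); z=P[m,2]
    print('dish frame',cc.round(4),np.round(s,1),round(an,1),'top z',np.median(z).round(4),m.sum()); return cc,an
E
python3 - <<'E'
from chk import *
o=seg(load('top0')); cc,an=chk(load('scene'),*o['tl'],.122)
if np.all(abs(cc)<.009) and abs(an)<15:
    pick(*o['cm']); place(*o['tm'])
    im=grab('scene'); save(im,'pl_m.png',(180,120,430,300),3); chk(im,*o['tm'],.096)
E
```

```text
cl [0.4615 0.0952] [99.2 24.6] -85.9 z [0.018 0.023 0.031] depth c [0.4611 0.0948]
cm [ 0.636  -0.0953] [76.6 24.4] -68.1 z [0.018 0.023 0.032] depth c [ 0.6357 -0.095 ]
cs [ 0.4661 -0.0781] [47.8 24.7] -84.0 z [0.018 0.024 0.033] depth c [ 0.4655 -0.0766]
tl [0.6221 0.0919] [135.6  61.7] 23.0 z [0.002 0.005 0.01 ] depth c [0.6217 0.0917]
tm [0.4565 0.2726] [107.4  61.2] -0.6 z [0.002 0.005 0.01 ] depth c [0.4564 0.2721]
ts [ 0.6238 -0.2687] [81.7 62.2] 32.6 z [0.002 0.005 0.01 ] depth c [ 0.6236 -0.2685]
dish frame [ 0.     -0.0043] [95.8 24. ] 0.4 top z 0.0265 249
down t 13.0 tcp [ 0.6365 -0.0954  0.0292] op 0.622 F [ 0.3 -0.2  1. ]
gripped t 13.38 tcp [ 0.6364 -0.0954  0.0292] op 0.27 F [-0.2  0.4  5.6]
up t 14.29 tcp [ 0.6356 -0.0952  0.1191] op 0.271 F [-0.5 -0.4 -0.3]
above t 16.62 tcp [0.457  0.2727 0.041 ] op 0.275 F [ 0.1 -0.   0.4]
set t 17.59 tcp [0.4566 0.2727 0.0332] op 0.272 F [-1.4 -1.4  3.2]
open t 17.92 tcp [0.4565 0.2726 0.0329] op 0.498 F [ 0.8 -0.8  0.6]
dish frame [ 0.0039 -0.0051] [73.8 23.7] 4.1 top z 0.0262 127
```

View pics/pl_m.png

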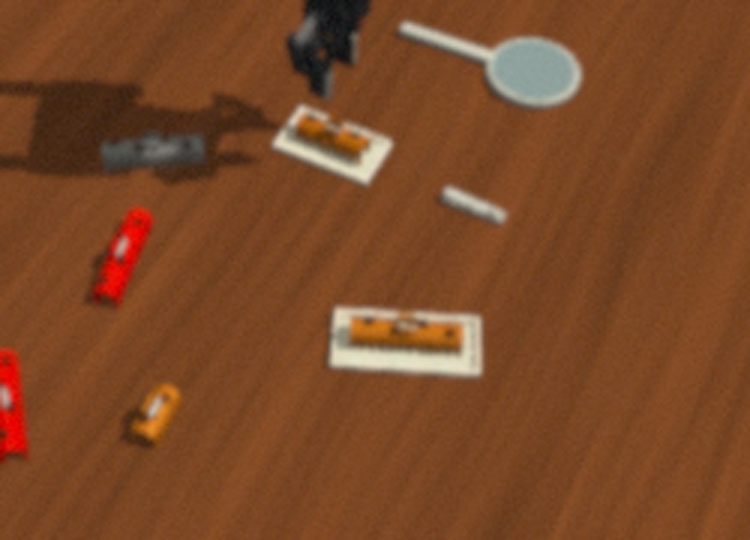

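The medium clip lies in its dish at about (332,135), flat and within limits by the numbers, and nothing else has moved. Next is the short clip, then a retreat and a check from the top.

Run:
```python
from chk import *
o=seg(load('top0'))
pick(*o['cs']); place(*o['ts'])
p=r.current_tool_pos(); r.move_linear([p[0],p[1],.25],vel=.15)
r.set_joints([-1.31, 0.351, 1.652, 0, 1.139, -0.085])
a=load('top0'); im=grab('top'); s=grab('scene'); save(im,'end.png',None,1.4)
for k,L in dict(l=.122,m=.096,s=.07).items():
    print(k); chk(im,*o['t'+k],L); chk(s,*o['t'+k],L)
d=cv2.absdiff(a['pixels'],im['pixels']).max(2)
for n,(x,y,w,h) in dict(mirror=(100,130,55,100),clipper=(202,132,18,40),pill=(425,198,40,45)).items(): print(n,(d[y:y+h,x:x+w]>50).sum())
st('end'); save(s,'end_s.png',(130,100,430,400),2)
```

```text
cl [0.4615 0.0952] [99.2 24.6] -85.9 z [0.018 0.023 0.031] depth c [0.4611 0.0948]
cm [ 0.636  -0.0953] [76.6 24.4] -68.1 z [0.018 0.023 0.032] depth c [ 0.6357 -0.095 ]
cs [ 0.4661 -0.0781] [47.8 24.7] -84.0 z [0.018 0.024 0.033] depth c [ 0.4655 -0.0766]
tl [0.6221 0.0919] [135.6  61.7] 23.0 z [0.002 0.005 0.01 ] depth c [0.6217 0.0917]
tm [0.4565 0.2726] [107.4  61.2] -0.6 z [0.002 0.005 0.01 ] depth c [0.4564 0.2721]
ts [ 0.6238 -0.2687] [81.7 62.2] 32.6 z [0.002 0.005 0.01 ] depth c [ 0.6236 -0.2685]
down t 21.79 tcp [ 0.4664 -0.0782  0.029 ] op 0.619 F [-0.4 -0.3  0.3]
gripped t 22.16 tcp [ 0.4664 -0.0782  0.0291] op 0.273 F [-1.   1.3  6.1]
up t 23.07 tcp [ 0.4657 -0.078   0.1195] op 0.273 F [ 0.2 -0.3  0.3]
above t 24.86 tcp [ 0.6243 -0.2688  0.0413] op 0.271 F [-0.6 -0.4  0.3]
set t 26.08 tcp [ 0.6239 -0.2687  0.0331] op 0.27 F [-1.9  0.8  6.7]
open t 26.41 tcp [ 0.6237 -0.2686  0.0323] op 0.502 F [0.3 0.1 1. ]
l
dish frame [-0.0016  0.0009] [96.8 22.7] -0.1 top z 0.0271 346
dish frame [-0.     -0.0046] [96.  24.6] -0.0 top z 0.0261 252
m
dish frame [-0.0004 -0.0013] [71.4 22.1] 0.5 top z 0.0274 246
dish frame [ 0.0039 -0.0042] [72.3 25.2] -1.8 top z 0.0262 119
s
dish frame [-0.0018  0.0022] [45.7 20.9] -1.1 top z 0.0267 145
dish frame [-0.0021 -0.0035] [46.7 22.5] 2.2 top z 0.0268 168
mirror 0
clipper 0
pill 0
end t 30.52 tcp [ 0.187  -0.5173  0.253 ] op 0.501 F [-0.9 -0.3 -0.6]
```

View pics/end.png

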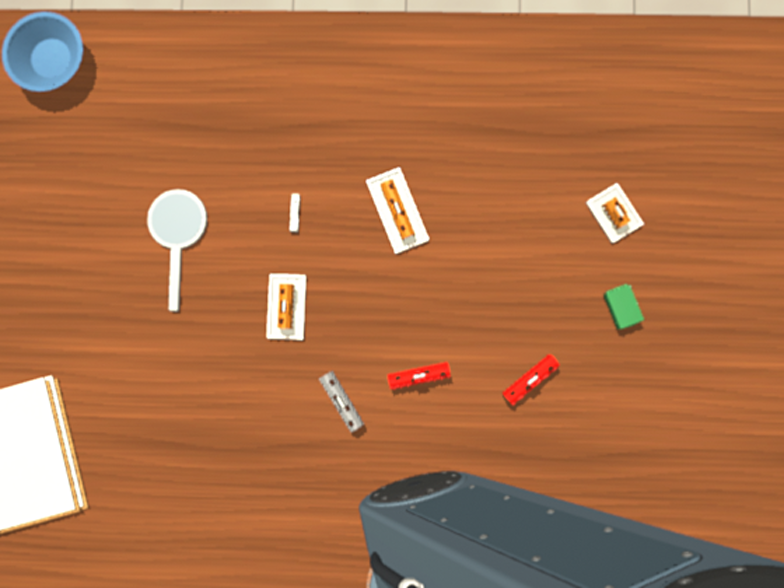

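View pics/end_s.png

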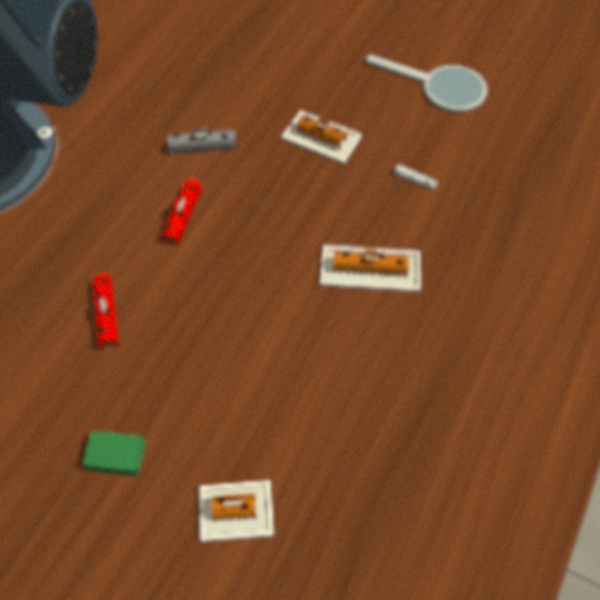

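Both views show each clip centred in its own dish: at (398,210), (286,307) and (615,212) in the top view. The mirror, clipper and pill box haven't moved, and the arm is clear.

```bash
python3 -c "
from cell import r
r.sleep(.3); r.hand_in()"
```

```text
the job is handed in; nothing more can be done
```

I put the long, medium and short clips, in that order, into the dishes of their own length, and handed the job in at about 31 s of the 80 s allowed. Each clip was lowered until it touched the dish floor, then released.

- **Clip positions:** in the last top view, every clip was within 3 mm of its dish's centre and within about 1° of lengthwise. The scene camera read them up to about 5 mm off centre and about 2° off lengthwise, still well within the limits. I think this is because that camera sees the clips at a slant.
- **Clip height:** the tops measured 26–27 mm, where about 28 mm is expected for a clip flat on the floor. That fits lying flat given the 2 mm calibration.
- **Things to leave alone:** the pill box, nail clipper and mirror show no change between the first and last top pictures.
- **Robot:** the arm is back at its start pose, touching nothing.

No check failed. The system reported no verdict.

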